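Push the marver home into its corner stop

ROBOT

A 6-joint arm with a two-finger parallel gripper is mounted at the origin on a cart in front of the work surface, level with it; the furniture and walls round the work are solid. World frame = base frame: x ahead of the robot, y to its left, z up, the work surface at z = 0. Lengths are in m, angles in rad, forces in N, time in s.
With the tool pointing down it reaches from about 0.35 to 0.975 m from the base axis. Payload 4.9 kg.
Tool frame: the origin (TCP) lies midway between the tips of the shut fingers; the grasp point (between the pads) lies 19 mm behind it; z points along the fingers, y is the line along which they close (so a half turn about z gives the same grasp; the last joint's range is limited). The gripper opens to 85 mm and grips with 20 to 120 N. Pads are 22 mm wide; open, the fingers measure 114 mm over their backs; the gripper's body (76 mm by 85 mm) begins 54 mm behind the grasp point. The pads swing forward as they close: fully open they stand 13 mm farther back than shut.
Start: joints at [-1.303, 0.053, 1.613, -0, 1.476, -0.119], TCP at [0.236, -0.579, 0.231] pointing down, gripper open.
Joint ranges: [-3.01, 3.01], [-1.01, 2.22], [0.06, 2.58], [-1.02, 4.17], [0.09, 2.62], [-3.14, 3.14]. Speed limits (rad/s): [2.57, 2.57, 3.14, 3.14, 3.14, 3.14].

INTERFACE

Orientations are given as a rotation vector (axis times angle).
In Python, from station import ctrl, optics, job gives the robot as it stands.
- The arm moves only by the shell command python3 -m jog 'ROWS' [OPENING] [FORCE]. ROWS is JSON, a list of rows, each a list of 2 entries, a list of its own where there are three numbers: the shift along the tool's x, y, z in m, then the turn, a rotation vector about the tool's x, y, z in rad. A call has 1 to 5 rows; each row is the pose to reach, as a shift and turn from the pose commanded when the call began, along the tool's axes at that moment; what a row does not reach only later rows make up. A row lasts 1/10 s, in which the tool goes at most 50 mm and 8.59 degrees, less where a joint would pass 70% of its speed; a pose out of reach is approached as far as the arm can. A call with a gripper value outside its range is refused whole. OPENING is the opening, from 0 (shut) to 1 (fully open), set as the call begins (- or left out, the last holds). The fingers move at their own pace and stop on an object; FORCE is the grip in N (left out, the last holds). Time passes only in rows, so rows that repeat a pose let the fingers close. It gives the time, the measured TCP pose, the force, the opening and the grip force at its end, in the units of the state.
- ctrl.get_obs(): the state, without advancing time (a new reading comes with each control period).
- optics.get_image(name): name is "scene" or "top"; returns a dict with "image" (480x640x3 uint8, blue, green, red), "fx", "fy", "cx", "cy" (pixels), "D" ([k1, k2, p1, p2, k3] as OpenCV has them; the pictures are not rectified), "rvec" (rotation vector, rad) and "tvec" (3), from world to camera coordinates, as OpenCV has them. Camera axes: x right, y down, z forward; pixel columns grow to the right and rows downward; lengths in m; the calibration is good to about 2 mm. A picture is of the moment at which its call begins. There is no depth.
- job.finish_job(): hands the job in; it is judged then, once.
The state is a dict: "t": time; "q": joint angles; "dq": joint speeds; "effort": joint torques, N m; "tool_pos": TCP position; "tool_rot": TCP orientation; "contact_force": force on the tool from outside, world axes, zero at the start; "wrist_torque": the same for the moment, N m; "opening": finger opening in m; "grip_force": force on a finger pad.
Only numpy, scipy, OpenCV 4.12 (cv2) and the standard library are available. Lean on these libraries where they do the work, as an engineer would, in place of code of your own. Each camera call takes 0.05 s, during which the arm holds its last target. There are 200 camera calls.

TASK

With the fingertips, push the black graphite plate along the bench until it sits fully home in the aluminium corner stop: a long edge flush against the long bar and one end touching the short bar. Only push it, keeping it flat on the bench and never lifting or tipping it, and leave the two jars and the brick rod rest where they stand. Finish with the hand clear.

Things in the scene. Friction and masses are not known exactly. Their poses are not given: they have to be found in the camera images.
- marver: Graphite marver: a loose matt black flat rectangular plate, 75 x 110 x 16 mm, about 0.24 kg (30 percent less to 40 percent more), lying flat on the bench. Origin: centre of its underside. Its x axis runs along the 75 mm side, y along the 110 mm side, z up. It slides with ordinary dry friction.
- corner_stop: Fixed L-shaped stop of two bright aluminium bars, 18 mm wide, 20 mm high. Origin: inner corner, at bench height. Long bar: inner face x = 0, from the corner 160 mm towards -y. Short bar: inner face y = 0, 60 mm towards -x. The plate belongs at x < 0, y < 0: home is its centre at (-37.5, -55) mm, y axes parallel either way. It starts 45-95 mm short of that in x, 30-85 mm in y, turned up to 20 degrees.
- teal_jar: Bystander: upright loose jar of teal glass frit with white lid, 48 mm diameter, 74 mm high. Origin: centre of its base, z up. It and the red jar stand one near the end of the short bar, the other behind the long bar, either way about.
- red_jar: Bystander: upright loose jar of red glass frit with red lid, 52 mm diameter, 62 mm high. Origin: centre of its base, z up.
- brick_rest: Bystander: loose pale fire-brick rod rest with a black band, 50 x 120 x 23 mm, lying to the left of the work. Origin: centre of its underside, y along the 120 mm side.
- bench_torch: Obstacle: glass-working torch of metal and brass bolted to the bench, always at the same place to the right of the work, 217 mm tall. Origin: at bench height near its middle; within the world's axes it reaches from 110 mm before the origin (-x) to 110 mm beyond it and 75 mm to either side. Pass above it or keep clear.
There are look-alikes about, which are no part of the job. What is meant by the marver is not pink, and is the smaller of those in its own colour.

How it is judged:
By the outcome, as a careful person would: the job done as asked, in the order asked, and still so for the second after the job is handed in, with the robot touching nothing.
It also fails if it takes over 64 s, if anything falls off the work surface, if the arm or the gripper's body presses on something with over 40 N, if the wrist force passes 120 N, or if a joint passes its speed limit or range.

## Working session

There is one attempt and no reset: what is moved stays moved. The work goes in short steps, Python scripts to look and compute and a shell command to move; the robot and the scene stay as the last step left them, time stands still between calls to the robot, and variables do not carry over. Pictures are saved under pics/ and viewed, at most 10 in all, crops included, and the job is handed in when it is done.

```bash
mkdir -p pics; ls; python3 - <<'E'
from station import ctrl, optics
import cv2,pickle
for n in("scene","top"):
    d=optics.get_image(n); cv2.imwrite(f"pics/{n}0.png",d["image"]); pickle.dump(d,open(f"{n}0.pkl","wb"))
    print(n,d["fx"],d["cx"],d["D"],d["rvec"],d["tvec"])
o=ctrl.get_obs();print(o["t"],o["tool_pos"],o["tool_rot"],o["contact_force"])
E
```

```text
pics
scene 499.84236589312695 320.3031279889354 [-0.01067692  0.          0.          0.          0.        ] [ 1.10046027 -2.29773295  1.07270194] [0.52608838 0.23191357 0.87244612]
top 488.60846015211706 312.16047608316416 [-0.00937594  0.          0.          0.          0.        ] [ 2.10594209 -2.15574551  0.18259774] [0.2375519  0.57358389 1.16410672]
0.1 [ 0.23562934 -0.57827064  0.23018647] [-3.08116833e+00 -6.03433205e-01  1.79626785e-04] [-0.03688338 -0.0950797   0.06012807]
```

View pics/top0.png

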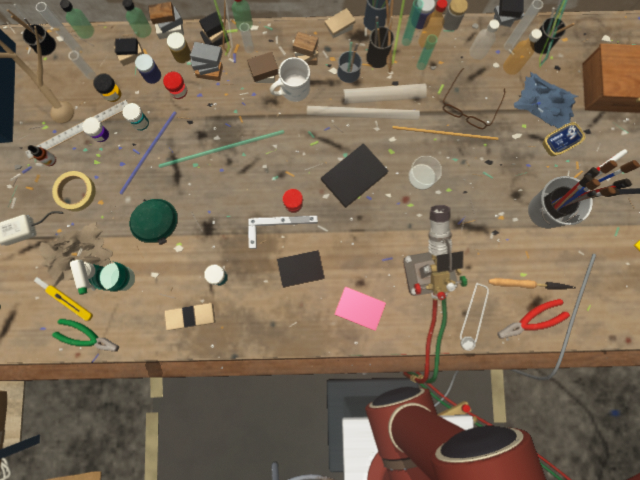

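View pics/scene0.png

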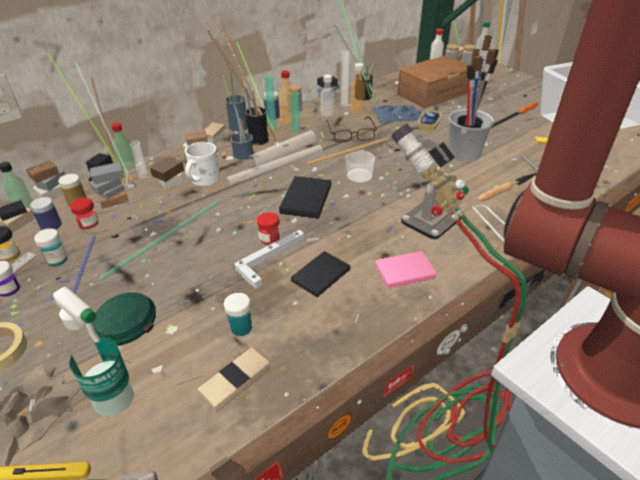

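Top view: the stop's corner is at about (256,225), with the long bar running right to (317,219) and the short bar down to (252,246). The marver is at (300,269), the teal jar at (215,275), the red jar at (292,200), the brick at (190,316) and the torch at (435,265). The larger black plate at (354,175) and the pink plate are look-alikes.

```bash
cat > h.py <<'E'
import numpy as np,cv2,pickle
def ray(d,px,z):
    K=np.array([[d["fx"],0,d["cx"]],[0,d["fy"],d["cy"]],[0,0,1]]);R,_=cv2.Rodrigues(np.array(d["rvec"],float));t=np.array(d["tvec"],float).ravel()
    u=cv2.undistortPoints(np.array(px,float).reshape(-1,1,2),K,np.array(d["D"],float)).reshape(-1,2)
    v=np.c_[u,np.ones(len(u))]@R; c=-R.T@t
    return (c+v*((z-c[2])/v[:,2])[:,None])[:,:2]
def proj(d,P):
    K=np.array([[d["fx"],0,d["cx"]],[0,d["fy"],d["cy"]],[0,0,1]])
    return cv2.projectPoints(np.array(P,float),np.array(d["rvec"],float),np.array(d["tvec"],float),K,np.array(d["D"],float))[0].reshape(-1,2)
def blob(d,mask,seed):
    n,l,s,c=cv2.connectedComponentsWithStats(cv2.morphologyEx(mask.astype(np.uint8),cv2.MORPH_OPEN,np.ones((3,3))))
    i=l[seed[1],seed[0]]; cn=max(cv2.findContours((l==i).astype(np.uint8),0,cv2.CHAIN_APPROX_NONE)[0],key=cv2.contourArea)
    return i,s[i],cn.reshape(-1,2)
def rect(p):
    (c,s,a)=cv2.minAreaRect((p*1000).astype(np.float32)); s=np.array(s)
    if s[0]>s[1]: s=s[::-1]; a+=90      # a: direction of short side (stop x)
    a=(a+90)%180-90
    return np.round(c,1),np.round(s,1),round(a,2)
E
python3 - <<'E'
from h import *
for n,ms,ss in(("top",(300,269),(285,221)),("scene",(321,272),(270,252))):
    d=pickle.load(open(n+"0.pkl","rb")); g=d["image"].max(2).astype(int); sat=g-d["image"].min(2)
    print(n,"gray marver",g[ms[1],ms[0]],"stop",d["image"][ss[1],ss[0]])
    i,s,c=blob(d,g<60,ms); print(i,s,rect(ray(d,c,.016)))
    for th in(150,170):
        i,s,c=blob(d,(g>th)&(sat<35),ss); P=ray(d,c,.02); print(i,s,rect(P)); 
        ap=cv2.approxPolyDP(c.reshape(-1,1,2),2.5,True).reshape(-1,2); print(ap.tolist(),np.round(ray(d,ap,.02)*1000).tolist())
    im=cv2.resize(d["image"][190:330,150:330] if n=="top" else d["image"][200:420,190:370],None,fx=4 if n=="top" else 2.7,fy=4 if n=="top" else 2.7,interpolation=2); cv2.imwrite(f"pics/{n}c.png",im)
d=pickle.load(open("top0.pkl","rb")); print("jars",ray(d,[(215,275)],.074),ray(d,[(292,200)],.062),ray(d,[(317,219),(435,265),(190,316)],.02))
E
```

```text
top gray marver 60 stop [214 221 223]
0 [     0      0    640    480 294318] (array([650.2, 205.1]), array([1265.8, 1800.4]), -1.45)
44 [248 215  62  33 579] (array([622., 309.]), array([ 77.7, 159.9]), 2.3)
[[309, 216], [258, 217], [252, 223], [249, 218], [248, 246], [255, 247], [255, 243], [250, 242], [255, 240], [255, 224], [281, 223], [282, 218], [284, 222], [309, 221]] [[658.0, 230.0], [659.0, 362.0], [643.0, 377.0], [657.0, 385.0], [584.0, 387.0], [581.0, 370.0], [591.0, 370.0], [594.0, 382.0], [599.0, 370.0], [641.0, 369.0], [642.0, 303.0], [655.0, 300.0], [644.0, 295.0], [645.0, 231.0]]
38 [284 216   7   7  40] (array([651.7, 287.2]), array([15.4, 15.9]), 89.12)
[[284, 216], [285, 222], [290, 222], [289, 217]] [[660.0, 295.0], [644.0, 292.0], [644.0, 280.0], [657.0, 282.0]]
scene gray marver 57 stop [141 142 146]
0 [     0      0    640    480 303683] (array([1227.8, -204.4]), array([2581.1, 3469.2]), -40.47)
0 [     0      0    640    480 251721] (array([1049.7, -395.4]), array([2554.2, 2945.4]), -40.12)
[[0, 86], [4, 92], [0, 102], [7, 102], [10, 109], [17, 108], [21, 114],
[... 6727 characters left out ...]
0, 799.0], [880.0, 787.0], [864.0, 795.0], [871.0, 804.0], [465.0, 893.0], [341.0, 737.0], [341.0, 722.0], [332.0, 719.0], [334.0, 728.0], [-97.0, 194.0], [122.0, 197.0], [137.0, 188.0], [143.0, 175.0], [143.0, -116.0], [137.0, -133.0], [97.0, -133.0], [91.0, -124.0], [79.0, -53.0], [101.0, -18.0], [102.0, 21.0], [92.0, 65.0], [96.0, 74.0], [84.0, 93.0], [74.0, 90.0], [73.0, 105.0], [58.0, 104.0], [20.0, 123.0], [18.0, 133.0], [3.0, 134.0], [4.0, 124.0], [-39.0, 119.0], [-72.0, 100.0], [405.0, -912.0], [432.0, -846.0], [559.0, -1238.0], [1077.0, -2345.0]]
jars [[0.5052533  0.45997889]] [[0.69042698 0.27186765]] [[ 0.64986686  0.21009874]
 [ 0.52376593 -0.08509851]
 [ 0.41043417  0.53196544]]
```

View pics/topc.png

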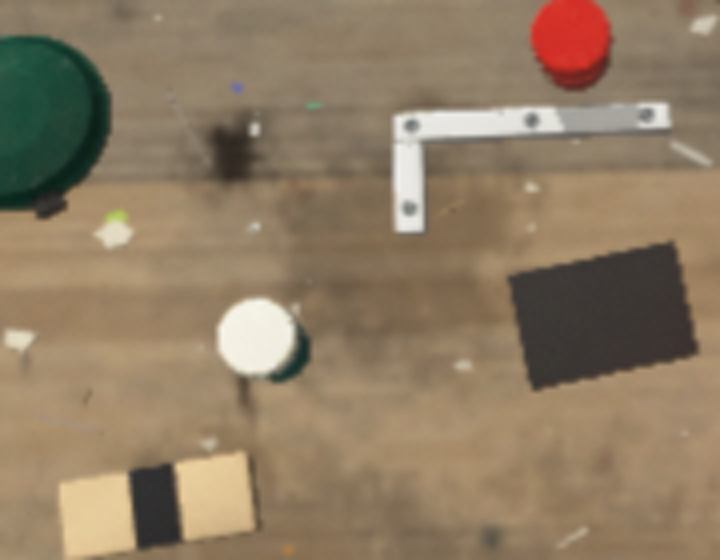

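The enlarged crop shows the inner corner at crop (424,142). The long bar's inner edge ends at (670,128) and the short bar's at (425,232). The marver's corners are (510,275), (675,242), (697,352) and (534,390). The bar is partly shaded.

```bash
cat >> h.py <<'E'
def marver(d,box=(200,330,240,360),th=85):
    g=d["image"].max(2); m=np.zeros(g.shape,np.uint8); r0,r1,c0,c1=box; m[r0:r1,c0:c1]=(g[r0:r1,c0:c1]<th)
    m=cv2.morphologyEx(m,cv2.MORPH_OPEN,np.ones((5,5)))
    c=max(cv2.findContours(m,0,cv2.CHAIN_APPROX_NONE)[0],key=cv2.contourArea).reshape(-1,2)
    return c
E
python3 - <<'E'
from h import *
d=pickle.load(open("top0.pkl","rb"))
c=marver(d);print(rect(ray(d,c,.016)))
px=lambda L:np.array(L)/4.+[150,190]-.4
q=ray(d,px([(510,275),(675,242),(697,352),(534,390)]),.016);print("corners",rect(q))
s=ray(d,px([(424,142),(670,128),(425,232),(393,115),(668,103)]),.02);print(np.round(s*1000,1))
print("len",np.linalg.norm(s[0]-s[1]),np.linalg.norm(s[0]-s[2]))
g=d["image"].max(2).astype(int);sat=g-d["image"].min(2)
m=((g>135)&(sat<35)).astype(np.uint8)
for b in((212,226,247,320),(226,249,246,259)):
    ys,xs=np.nonzero(m[b[0]:b[1],b[2]:b[3]]);P=ray(d,np.c_[xs+b[2],ys+b[0]],.02);print(rect(P),cv2.fitLine(P.astype(np.float32),cv2.DIST_L2,0,.01,.01).ravel())
d2=pickle.load(open("scene0.pkl","rb"))
c=marver(d2,(245,300,285,355),75);print("scene",rect(ray(d2,c,.016)))
s2=s[:3]; print(proj(d2,np.c_[s2,[.02]*3]))
E
```

```text
(array([524.2, 255.7]), array([ 72.4, 106.1]), 10.56)
corners (array([523.3, 254.8]), array([ 74.8, 107.1]), 10.1)
[[637.6 368. ]
 [643.  210. ]
 [579.1 367.5]
 [655.8 387.8]
 [659.5 210.9]]
len 0.1580364164742461 0.05854412488642529
(array([653.3, 297.3]), array([ 34.2, 184.8]), -1.36) [ 0.02646336 -0.99964976  0.650802    0.29814222]
(array([608.2, 378.6]), array([18., 55.]), 89.83) [0.9999762  0.00689635 0.60835487 0.37848583]
scene (array([513.3, 262.3]), array([ 77.6, 113.7]), 11.04)
[[245.8565273  261.76513437]
 [303.17691158 231.28975288]
 [261.12901446 276.46925642]]
```

View pics/scenec.png

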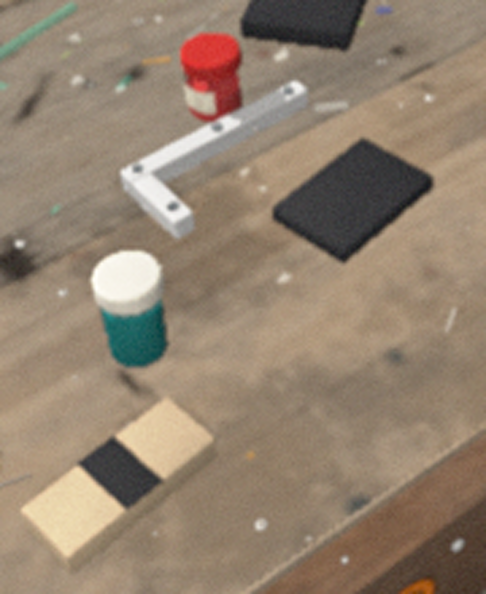

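```bash
python3 -m jog '[[[0,0,-0.045],[0,0,0]],[[0,0,-0.09],[0,0,0]],[[0,0,-0.09],[0,0,0]]]' 0.35 20
python3 -m jog '[[[0.16,-0.19,-0.01],[0,0,0]],[[0.16,-0.19,-0.01],[0,0,0]],[[0.16,-0.19,-0.01],[0,0,0]],[[0.16,-0.19,-0.01],[0,0,0]],[[0.16,-0.19,-0.01],[0,0,0]]]'
python3 -m jog '[[[0.16,-0.19,0],[0,0,0]],[[0.16,-0.19,0],[0,0,0]],[[0.16,-0.19,0],[0,0,0]],[[0.16,-0.19,0],[0,0,0]],[[0.16,-0.19,0],[0,0,0]]]'
```

```text
t: 0.4
tool_pos: [0.2365, -0.5813, 0.3298]
tool_rot: [3.07, 0.601, 0.001]
contact_force: [1.1, 0.1, 1.2]
opening: 0.0442
grip_force: 0.0
t: 0.9
tool_pos: [0.3124, -0.3404, 0.3305]
tool_rot: [-3.082, -0.603, 0.0]
contact_force: [1.4, -0.2, -0.3]
opening: 0.0303
grip_force: 0.0
t: 1.4
tool_pos: [0.3887, -0.1041, 0.3307]
tool_rot: [3.083, 0.603, 0.0]
contact_force: [1.6, 0.2, 0.3]
opening: 0.0304
grip_force: 0.0
```

```bash
python3 -m jog '[[[0.12,-0.19,0],[0,0,0]],[[0.12,-0.19,0],[0,0,0]],[[0.12,-0.19,0],[0,0,0]],[[0.12,-0.19,0],[0,0,0]],[[0.12,-0.19,0],[0,0,0]]]'
python3 -m jog '[[[0.067,-0.108,0.1],[0,0,0.1]],[[0.067,-0.108,0.1],[0,0,0.208]],[[0.067,-0.108,0.1],[0,0,0.208]],[[0.067,-0.108,0.1],[0,0,0.208]],[[0.067,-0.108,0.1],[0,0,0.208]]]'
python3 -m jog '[[[0,0,0.15],[0,0,0]],[[0,0,0.15],[0,0,0]],[[0,0,0.15],[0,0,0]],[[0,0,0.15],[0,0,0]]]'
```

```text
t: 1.9
tool_pos: [0.4278, 0.1184, 0.3305]
tool_rot: [-3.081, -0.61, 0.001]
contact_force: [0.1, -0.8, -0.5]
opening: 0.0302
grip_force: 0.0
t: 2.4
tool_pos: [0.4482, 0.2408, 0.2287]
tool_rot: [3.127, 0.284, -0.007]
contact_force: [-0.1, -0.3, 0.4]
opening: 0.0298
grip_force: 0.0
t: 2.8
tool_pos: [0.445, 0.2373, 0.0753]
tool_rot: [3.125, 0.278, -0.019]
contact_force: [-1.5, -0.4, 0.1]
opening: 0.0298
grip_force: 0.0
```

```bash
python3 -m jog '[[[0,0,0.04],[0,0,0]],[[0,0,0.066],[0,0,0]],[[0,0,0.068],[0,0,0]],[[0,0,0.068],[0,0,0]]]'
python3 - <<'E'
from station import optics
import cv2
d=optics.get_image("scene");cv2.imwrite("pics/s1.png",cv2.resize(d["image"][160:340,180:420],None,fx=3,fy=3,interpolation=2))
E
```

```text
t: 3.2
tool_pos: [0.4516, 0.2404, 0.0161]
tool_rot: [-3.128, -0.279, -0.005]
contact_force: [-0.7, 0.8, 0.5]
opening: 0.0299
grip_force: 0.0
```

View pics/s1.png

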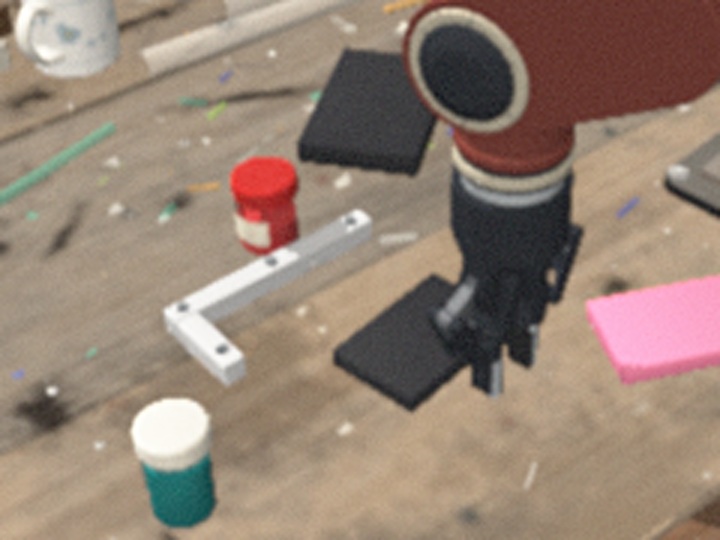

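The fingers stand behind the plate's near long edge, with tips at crop (490,385) and (522,360) and a small gap to the edge. I'll lower a little and start pushing.

```bash
python3 -m jog '[[[0,0,0.004],[0,0,0]],[[0,0,0.007],[0,0,0]],[[0,0,0.007],[0,0,0]]]'
python3 -m jog '[[[0.006,0,0],[0,0,0]],[[0.012,0,0],[0,0,0]],[[0.018,0,0],[0,0,0]],[[0.024,0,0],[0,0,0]],[[0.03,0,0],[0,0,0]]]'
python3 -m jog '[[[0.006,0,0],[0,0,0]],[[0.012,0,0],[0,0,0]],[[0.018,0,0],[0,0,0]],[[0.024,0,0],[0,0,0]],[[0.03,0,0],[0,0,0]]]'
python3 - <<'E'
from station import optics,ctrl
import cv2
from h import *
for i in("top","scene"):
    d=optics.get_image(i);pickle.dump(d,open(i+"1.pkl","wb"))
    im=d["image"][190:340,180:420];cv2.imwrite(f"pics/{i}2.png",im)
a=cv2.imread("pics/top2.png");b=cv2.imread("pics/scene2.png");cv2.imwrite("pics/2.png",cv2.resize(np.vstack([a,b]),None,fx=2,fy=2,interpolation=2))
o=ctrl.get_obs();print(o["tool_pos"],o["contact_force"])
E
```

```text
t: 3.55
tool_pos: [0.4498, 0.2404, 0.0068]
tool_rot: [-3.129, -0.281, -0.001]
contact_force: [1.1, 0.1, -0.7]
opening: 0.03
grip_force: 0.0
t: 4.05
tool_pos: [0.479, 0.2457, 0.0062]
tool_rot: [3.129, 0.28, -0.003]
contact_force: [-3.3, -0.6, 2.2]
opening: 0.0298
grip_force: 1.7
t: 4.55
tool_pos: [0.509, 0.2511, 0.0061]
tool_rot: [3.129, 0.28, -0.0]
contact_force: [-2.0, -0.6, -0.2]
opening: 0.0299
grip_force: 0.9
[0.50992319 0.25123008 0.00653539] [ 0.48323045 -0.13528229  0.08072274]
```

View pics/2.png

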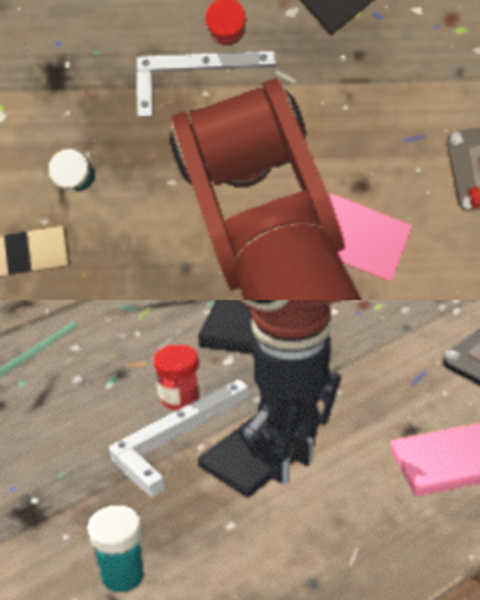

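The plate slides squarely ahead of both fingertips, with about 2 N of contact force. I'll continue and turn it square to the bar.

```bash
python3 -m jog '[[[0.006,0,0],[0,0,0.03]],[[0.012,0,0],[0,0,0.06]],[[0.018,0,0],[0,0,0.09]],[[0.024,0,0],[0,0,0.12]],[[0.030,0,0],[0,0,0.15]]]'
python3 -m jog '[[[0.003,0,0],[0,0,0]],[[0.006,0,0],[0,0,0]],[[0.008,0,0],[0,0,0]],[[0.010,0,0],[0,0,0]],[[0.010,0,0],[0,0,0]]]'
```

```text
t: 5.15
tool_pos: [0.5386, 0.2564, 0.0063]
tool_rot: [3.141, 0.041, -0.0]
contact_force: [-1.8, 0.2, 0.0]
opening: 0.0299
grip_force: 1.0
t: 5.65
tool_pos: [0.5486, 0.2567, 0.0064]
tool_rot: [-3.141, -0.045, -0.001]
contact_force: [-0.9, 0.1, -0.0]
opening: 0.0301
grip_force: 0.5
```

```bash
python3 -m jog '[[[0.002,0,0],[0,0,0]],[[0.003,0,0],[0,0,0]],[[0.003,0,0],[0,0,0]]]'
python3 -m jog '[[[0.002,0,0],[0,0,0]],[[0.002,0,0],[0,0,0]],[[0.002,0,0],[0,0,0]]]'
python3 -m jog '[[[0.002,0,0],[0,0,0]],[[0.002,0,0],[0,0,0]],[[0.002,0,0],[0,0,0]]]'
```

```text
t: 5.95
tool_pos: [0.5513, 0.2567, 0.0063]
tool_rot: [-3.141, -0.045, -0.001]
contact_force: [-1.9, -0.4, 1.2]
opening: 0.03
grip_force: 0.9
t: 6.25
tool_pos: [0.5533, 0.2569, 0.0063]
tool_rot: [-3.141, -0.045, -0.001]
contact_force: [-1.4, 0.4, 0.3]
opening: 0.03
grip_force: 0.8
t: 6.55
tool_pos: [0.5534, 0.2569, 0.0063]
tool_rot: [3.141, 0.045, -0.007]
contact_force: [-9.1, 0.2, 5.6]
opening: 0.0296
grip_force: 4.2
```

```bash
python3 -m jog '[[[-0.01,0,0],[0,0,0]],[[-0.03,0,0],[0,0,0]],[[-0.05,0,-0.02],[0,0,0]],[[-0.05,0,-0.06],[0,0,0]],[[-0.05,0,-0.10],[0,0,0]]]'
python3 -m jog '[[[0.0,0.05,0],[0,0,0]],[[0,0.1,0],[0,0,0]],[[0,0.14,0],[0,0,0]],[[0,0.14,0],[0,0,0]],[[0,0.14,0],[0,0,0]]]'
python3 - <<'E'
from station import optics,ctrl
from h import *
for i in("top","scene"):
    d=optics.get_image(i);pickle.dump(d,open(i+"3.pkl","wb"))
    im=d["image"][190:340,180:420];cv2.imwrite(f"pics/{i}3.png",im)
a=cv2.imread("pics/top3.png");b=cv2.imread("pics/scene3.png");cv2.imwrite("pics/3.png",cv2.resize(np.vstack([a,b]),None,fx=2,fy=2,interpolation=2))
o=ctrl.get_obs();print(o["t"],o["tool_pos"],o["q"])
E
```

```text
t: 7.05
tool_pos: [0.5038, 0.255, 0.1063]
tool_rot: [3.14, 0.046, -0.001]
contact_force: [0.5, 0.0, 0.3]
opening: 0.0298
grip_force: 0.0
t: 7.55
tool_pos: [0.5095, 0.1147, 0.1065]
tool_rot: [-3.141, -0.042, -0.003]
contact_force: [0.1, 0.1, 0.5]
opening: 0.03
grip_force: 0.0
7.65 [0.50928027 0.11603167 0.10639634] [ 8.13878490e-02 -8.19878738e-02  1.96256281e+00  1.65753739e-04
  1.26011395e+00  1.62280778e+00]
```

View pics/3.png

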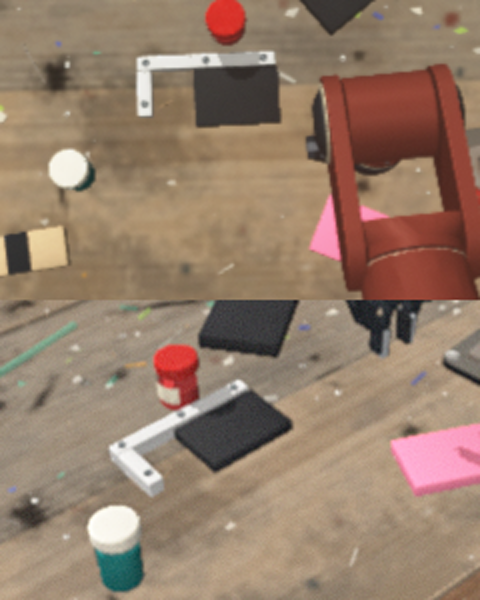

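The plate lies flush along the long bar and still needs about 55 mm in +y. In the top crop its left end is at (195,~97) and its right end at (280,~95), and the short bar's inner face is at x≈153.

```bash
python3 - <<'E'
from h import *
d=pickle.load(open("top3.pkl","rb"))
print(rect(ray(d,marver(d,(215,265,260,330),90),.016)))
E
python3 -m jog '[[[0,0,-0.03],[0,0,-0.15]],[[0,0,-0.03],[0,0,-0.30]],[[0,0,-0.03],[0,0,-0.45]],[[0,0,-0.03],[0,0,-0.60]],[[0,0,-0.03],[0,0,-0.75]]]'
python3 -m jog '[[[0,0,0],[0,0,-0.15]],[[0,0,0],[0,0,-0.30]],[[0,0,0],[0,0,-0.45]],[[0,0,0],[0,0,-0.60]],[[0,0,0],[0,0,-0.75]]]'
python3 -m jog '[[[0,0,0],[0,0,-0.07]],[[0,0,0],[0,0,-0.07]]]'
```

```text
(array([604.5, 260.5]), array([ 75. , 106.7]), 1.55)
t: 8.15
tool_pos: [0.5091, 0.1169, 0.1363]
tool_rot: [2.901, 1.205, 0.001]
contact_force: [-0.0, 0.5, 0.3]
opening: 0.0299
grip_force: 0.0
t: 8.65
tool_pos: [0.5091, 0.1169, 0.1362]
tool_rot: [2.258, 2.184, 0.0]
contact_force: [0.1, -0.3, -0.6]
opening: 0.03
grip_force: 0.0
t: 8.85
tool_pos: [0.5091, 0.1168, 0.1362]
tool_rot: [2.188, 2.254, 0.0]
contact_force: [-0.4, -0.2, 0.1]
opening: 0.0299
grip_force: 0.0
```

```bash
python3 -m jog '[[[0.02,0.045,0],[0,0,0]],[[0.037,0.09,0],[0,0,0]],[[0.037,0.095,0.04],[0,0,0]],[[0.037,0.095,0.08],[0,0,0]],[[0.037,0.095,0.1],[0,0,0]]]'
python3 -m jog '[[[0,0,0.02],[0,0,0]],[[0,0,0.028],[0,0,0]],[[0,0,0.028],[0,0,0]],[[0,0,0.029],[0,0,0]]]'
python3 - <<'E'
from station import optics
import cv2
d=optics.get_image("scene");cv2.imwrite("pics/s4.png",cv2.resize(d["image"][160:340,180:420],None,fx=3,fy=3,interpolation=2))
E
```

```text
t: 9.35
tool_pos: [0.6008, 0.156, 0.0318]
tool_rot: [-2.188, -2.25, 0.007]
contact_force: [-0.5, -0.6, -1.2]
opening: 0.0298
grip_force: 0.0
t: 9.75
tool_pos: [0.6039, 0.1557, 0.0084]
tool_rot: [2.189, 2.252, 0.002]
contact_force: [-0.5, -0.2, -0.5]
opening: 0.0295
grip_force: 0.0
```

View pics/s4.png

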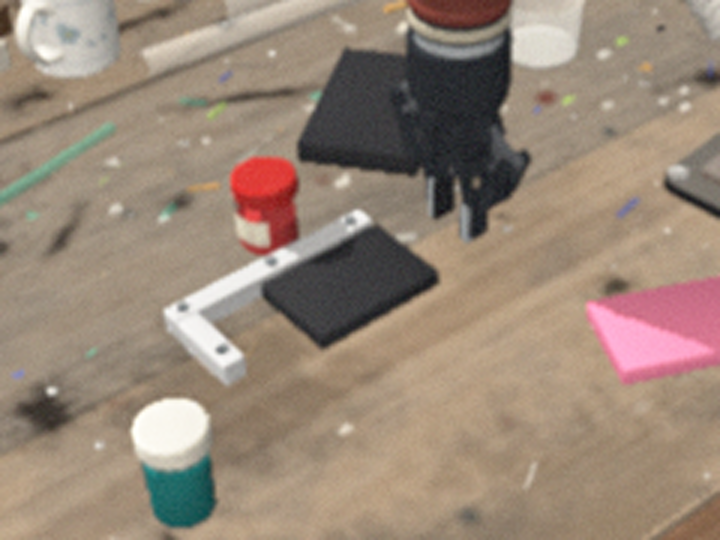

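The fingers stand off the plate's right end at crop (440,210) and (470,235), with the path clear. Now the +y push.

```bash
python3 -m jog '[[[0.01,0,0],[0,0,0]],[[0.02,0,0.001],[0,0,0]],[[0.03,0,0.002],[0,0,0]],[[0.036,0,0.002],[0,0,0]],[[0.042,0,0.002],[0,0,0]]]'
python3 -m jog '[[[0.005,0,0],[0,0,0]],[[0.010,0,0],[0,0,0]],[[0.015,0,0],[0,0,0]],[[0.020,0,0],[0,0,0]],[[0.025,0,0],[0,0,0]]]'
python3 -m jog '[[[0.004,0,0],[0,0,0]],[[0.008,0,0],[0,0,0]],[[0.012,0,0],[0,0,0]],[[0.016,0,0],[0,0,0]],[[0.016,0,0],[0,0,0]]]'
```

```text
t: 10.3
tool_pos: [0.6018, 0.1974, 0.0054]
tool_rot: [2.189, 2.253, -0.002]
contact_force: [-0.2, -3.7, 0.5]
opening: 0.03
grip_force: 1.5
t: 10.8
tool_pos: [0.6013, 0.2222, 0.0054]
tool_rot: [2.19, 2.252, -0.0]
contact_force: [-0.6, -3.4, 1.9]
opening: 0.0299
grip_force: 1.8
t: 11.3
tool_pos: [0.6008, 0.2391, 0.0053]
tool_rot: [-2.189, -2.252, -0.002]
contact_force: [0.2, 1.0, -0.8]
opening: 0.0302
grip_force: 0.0
```

```bash
python3 -m jog '[[[0.003,0,0],[0,0,0]],[[0.005,0,0],[0,0,0]],[[0.005,0,0],[0,0,0]]]'
python3 -m jog '[[[0.002,0,0],[0,0,0]],[[0.002,0,0],[0,0,0]]]'
python3 -m jog '[[[0.002,0,0],[0,0,0]],[[0.002,0,0],[0,0,0]]]'
```

```text
t: 11.6
tool_pos: [0.6006, 0.2435, 0.0052]
tool_rot: [-2.19, -2.252, -0.001]
contact_force: [0.6, -0.6, -0.0]
opening: 0.0298
grip_force: 0.3
t: 11.8
tool_pos: [0.6005, 0.2453, 0.0052]
tool_rot: [-2.19, -2.252, -0.0]
contact_force: [-0.7, 0.2, 1.2]
opening: 0.0299
grip_force: 0.5
t: 12.0
tool_pos: [0.6004, 0.247, 0.0052]
tool_rot: [2.19, 2.252, -0.001]
contact_force: [-0.0, -2.5, 0.7]
opening: 0.0299
grip_force: 1.4
```

```bash
python3 -m jog '[[[0.001,0,0],[0,0,0]],[[0.002,0,0],[0,0,0]],[[0.002,0,0],[0,0,0]]]'
python3 -m jog '[[[0.001,0,0],[0,0,0]],[[0.0015,0,0],[0,0,0]],[[0.0015,0,0],[0,0,0]]]'
```

```text
t: 12.3
tool_pos: [0.6004, 0.2471, 0.0053]
tool_rot: [2.188, 2.251, -0.006]
contact_force: [-0.7, -9.3, 1.8]
opening: 0.03
grip_force: 4.6
t: 12.6
tool_pos: [0.6004, 0.2471, 0.0052]
tool_rot: [2.187, 2.25, -0.009]
contact_force: [-0.8, -13.9, 3.7]
opening: 0.0298
grip_force: 6.8
```

It is firmly against the short bar (14 N). I'll back off, lift and look.

```bash
python3 -m jog '[[[-0.01,0,0],[0,0,0]],[[-0.03,0,0],[0,0,0]],[[-0.05,0,-0.02],[0,0,0]],[[-0.09,0,-0.06],[0,0,0]],[[-0.13,0,-0.1],[0,0,0]]]'
python3 - <<'E'
from station import optics,ctrl
from h import *
for i in("top","scene"):
    d=optics.get_image(i);pickle.dump(d,open(i+"5.pkl","wb"))
    im=d["image"][195:290,230:350] if i=="top" else d["image"][215:310,220:340];cv2.imwrite(f"pics/{i}5.png",im)
    if i=="top":print(rect(ray(d,marver(d,(218,265,256,330),90),.016)))
a=cv2.imread("pics/top5.png");b=cv2.imread("pics/scene5.png");cv2.imwrite("pics/5.png",cv2.resize(np.hstack([a,b]),None,fx=3.3,fy=3.3,interpolation=2))
o=ctrl.get_obs();print(o["t"],o["tool_pos"])
E
```

```text
t: 13.1
tool_pos: [0.6029, 0.1297, 0.096]
tool_rot: [-2.187, -2.252, 0.0]
contact_force: [1.4, -0.5, -0.4]
opening: 0.0301
grip_force: 0.0
(array([602. , 314.1]), array([ 76.6, 107.5]), 1.89)
13.2 [0.60819972 0.12751281 0.10279628]
```

View pics/5.png

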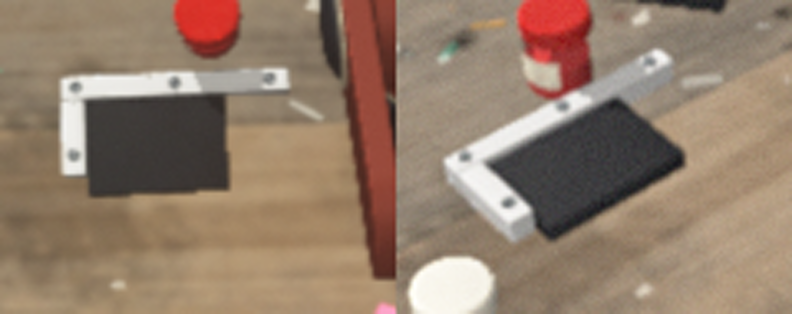

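Top and scene views show the plate in the corner, end on the short bar (crop x≈85) and edge on the long bar (crop y≈97). I'll give one light reseating press in +x to be sure it is flush.

```bash
python3 -m jog '[[[0,-0.03,-0.02],[0,0,0.15]],[[0,-0.06,-0.02],[0,0,0.30]],[[0,-0.09,-0.02],[0,0,0.45]],[[0,-0.11,-0.02],[0,0,0.60]],[[0,-0.11,-0.02],[0,0,0.75]]]'
python3 -m jog '[[[0,0,0],[0,0,0.15]],[[0,0,0],[0,0,0.30]],[[0,0,0],[0,0,0.45]],[[0,0,0],[0,0,0.60]],[[0,0,0],[0,0,0.75]]]'
python3 -m jog '[[[0,0,0],[0,0,0.07]],[[0,0,0],[0,0,0.07]]]'
python3 -m jog '[[[0,-0.05,0],[0,0,0]],[[0,-0.10,0],[0,0,0]],[[0,-0.15,0],[0,0,0]],[[0,-0.18,0],[0,0,0]],[[0,-0.18,0],[0,0,0]]]'
```

```text
t: 13.7
tool_pos: [0.491, 0.1278, 0.1147]
tool_rot: [-2.864, -1.285, 0.002]
contact_force: [0.5, 0.3, 0.5]
opening: 0.0299
grip_force: 0.0
t: 14.2
tool_pos: [0.4934, 0.1277, 0.1153]
tool_rot: [-3.137, -0.146, 0.001]
contact_force: [-0.2, 0.7, 0.7]
opening: 0.0299
grip_force: 0.0
t: 14.4
tool_pos: [0.4934, 0.1276, 0.1154]
tool_rot: [-3.14, -0.046, 0.001]
contact_force: [-0.5, -0.5, 0.2]
opening: 0.0298
grip_force: 0.0
t: 14.9
tool_pos: [0.4878, 0.3105, 0.1158]
tool_rot: [-3.139, -0.055, 0.001]
contact_force: [-0.3, -0.0, 0.2]
opening: 0.0296
grip_force: 0.0
```

```bash
python3 -m jog '[[[0,0,0.04],[0,0,0]],[[0,0,0.08],[0,0,0]],[[0,0,0.105],[0,0,0]],[[0,0,0.109],[0,0,0]],[[0,0,0.109],[0,0,0]]]'
python3 -m jog '[[[0.02,0,0],[0,0,0]],[[0.035,0,0],[0,0,0]],[[0.048,0,0],[0,0,0]],[[0.055,0,0],[0,0,0]],[[0.058,0,0],[0,0,0]]]'
python3 -m jog '[[[0.002,0,0],[0,0,0]],[[0.004,0,0],[0,0,0]],[[0.005,0,0],[0,0,0]],[[0.006,0,0],[0,0,0]],[[0.006,0,0],[0,0,0]]]'
```

```text
t: 15.4
tool_pos: [0.4881, 0.3061, 0.0063]
tool_rot: [3.141, 0.045, -0.003]
contact_force: [0.5, 0.5, 0.3]
opening: 0.03
grip_force: 0.0
t: 15.9
tool_pos: [0.5479, 0.3086, 0.0082]
tool_rot: [-3.141, -0.045, -0.003]
contact_force: [-0.1, 0.1, 0.5]
opening: 0.03
grip_force: 0.0
t: 16.4
tool_pos: [0.552, 0.3086, 0.0068]
tool_rot: [3.141, 0.045, -0.002]
contact_force: [-1.3, 0.3, 1.5]
opening: 0.0298
grip_force: 1.0
```

```bash
python3 -m jog '[[[0.001,0,0],[0,0,0]],[[0.002,0,0],[0,0,0]],[[0.002,0,0],[0,0,0]]]'
python3 -m jog '[[[-0.01,0,0],[0,0,0]],[[-0.03,0,0],[0,0,0]],[[-0.06,0,-0.02],[0,0,0]],[[-0.06,0,-0.06],[0,0,0]],[[-0.06,0,-0.10],[0,0,0]]]'
python3 -m jog '[[[0,0.05,-0.05],[0,0,0]],[[0,0.1,-0.05],[0,0,0]],[[0,0.15,-0.05],[0,0,0]],[[0,0.2,-0.05],[0,0,0]],[[0,0.2,-0.05],[0,0,0]]]'
python3 - <<'E'
from station import optics,ctrl
from h import *
ctrl.get_obs()
for i in("top","scene"):
    d=optics.get_image(i)
    im=d["image"][195:340,160:340] if i=="top" else d["image"][215:360,210:390];cv2.imwrite(f"pics/{i}6.png",im)
    if i=="top":print(rect(ray(d,marver(d,(218,265,256,330),90),.016)))
a=cv2.imread("pics/top6.png");b=cv2.imread("pics/scene6.png");cv2.imwrite("pics/6.png",cv2.resize(np.hstack([a,b]),None,fx=2.2,fy=2.2,interpolation=2))
o=ctrl.get_obs();print(o["t"],o["tool_pos"],o["dq"])
E
```

```text
t: 16.7
tool_pos: [0.5522, 0.3086, 0.0068]
tool_rot: [3.14, 0.045, -0.009]
contact_force: [-9.7, -0.7, 6.3]
opening: 0.03
grip_force: 4.4
t: 17.2
tool_pos: [0.4927, 0.3064, 0.1065]
tool_rot: [3.14, 0.047, -0.003]
contact_force: [0.7, 1.1, -0.1]
opening: 0.0298
grip_force: 0.0
t: 17.7
tool_pos: [0.5006, 0.1035, 0.1575]
tool_rot: [3.14, 0.04, 0.004]
contact_force: [0.6, 0.6, -0.1]
opening: 0.0298
grip_force: 0.0
(array([602.2, 314.1]), array([ 76.3, 107.6]), 1.98)
17.8 [0.50062165 0.10486874 0.15721952] [ 0.05209229  0.01689805 -0.01027068  0.02282876  0.00169839  0.02229031]
```

View pics/6.png

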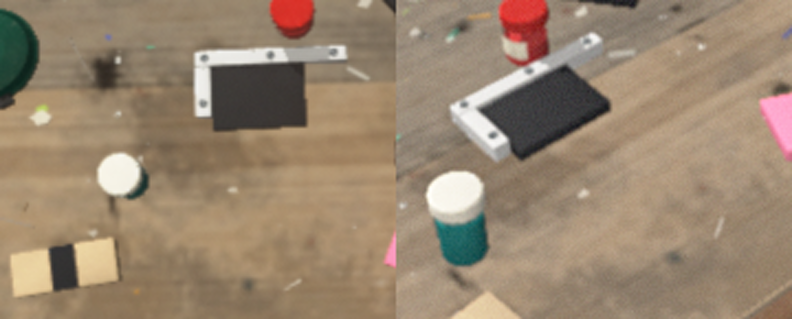

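The plate is home against both bars, its left end at crop x≈211 and top edge at y≈65. Both jars and the brick have not moved, and the hand is clear.

```bash
python3 -c "
from station import job;print(job.finish_job())"
```

```text
the job is handed in; nothing more can be done
None
```

The marver sits home in the corner stop, long edge on the long bar and one end on the short bar. The jars and brick stand where they were, the hand is clear, and the job was handed in at about 18 s.

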